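# Lock the setting ring in its bayonet clamp

## Robot

A 6-joint arm with a two-finger parallel gripper is mounted at the origin on a cart in front of the work surface, level with it; the furniture and walls round the work are solid. World frame = base frame: x ahead of the robot, y to its left, z up, the work surface at z = 0. Lengths are in m, angles in rad, forces in N, time in s.
With the tool pointing down it reaches from about 0.35 to 0.85 m from the base axis. Payload 8.1 kg.
Tool frame: the origin (TCP) lies at the centre of the arm's flange, where the gripper is bolted on; the fingertips stand 186 mm ahead of it and the grasp point (between the pads) lies 167 mm ahead of it; z points along the fingers, y is the line along which they close (so a half turn about z gives the same grasp; the last joint's range is limited). The gripper opens to 93 mm and grips with 3 to 60 N. Pads are 15 mm wide; open, the fingers measure 128 mm over their backs; the gripper's body (75 mm by 188 mm) begins 65 mm behind the grasp point.
Start: joints at [-1.218, 0.13, 1.488, -0, 1.523, -0.085], TCP at [0.254, -0.543, 0.405] pointing down, gripper open.
Joint ranges: [-2.96, 2.96], [-0.89, 2.26], [0.02, 2.5], [-1.34, 4.48], [0, 2.73], [-2.66, 2.66]. Speed limits (rad/s): [2.39, 2.39, 2.79, 3.14, 3.14, 3.14].

## Interface

Orientations are given as a rotation vector (axis times angle).
In Python, from plant import read_state, read_camera, camera_params, robot gives the robot as it stands.
- The arm moves only by the tool carry_out, never from a script. Its argument "targets" is a list of rows, each an object of numbers: "hand": the opening in per cent of the stroke, from 0 (shut) to 100 (fully open); "x", "y", "z": the shift along the tool's x, y, z in m; "ax", "ay", "az": the turn, a rotation vector about the tool's x, y, z in rad. In form: [{"hand": .., "x": .., "y": .., "z": .., "ax": .., "ay": .., "az": ..}, ...]. A call has 1 to 8 rows; each row is the pose to reach, as a shift and turn from the pose commanded when the call began, along the tool's axes at that moment; what a row does not reach only later rows make up. A row lasts 1/8 s, in which the tool goes at most 62.5 mm and 10.7 degrees, less where a joint would pass 70% of its speed; a pose out of reach is approached as far as the arm can. A call with a gripper value outside its range is refused whole. The fingers move at their own pace and stop on an object; "newtons" is the grip in N (left out, the last holds). Time passes only in rows, so rows that repeat a pose let the fingers close. It gives the time, the measured TCP pose, the force, the opening and the grip force at its end, in the units of the state.
- read_state(): the state, without advancing time (a new reading comes with each control period).
- read_camera(name): name is "scene" or "top" or "wrist"; returns (picture, depth): 384x512x3 uint8, blue, green, red; 384x512 float32, m along the optical axis (not along the pixel's ray), 0 where there is no reading.
- camera_params(name): a dict with "fx", "fy", "cx", "cy" (pixels), "position" and "rotation" of the camera in the world. Camera axes: x right, y up, looking along -z (the intrinsics and any distortion apply to the point x, -y, -z); pixel columns grow to the right and rows downward; lengths in m; the calibration is good to about 2 mm. The wrist camera is an equidistant fisheye: a pixel r from the principal point sees the ray r / f radians off the axis. A picture is of the moment at which its call begins: read the wrist's pose just before it. camera_params takes no time and is no camera call; for the wrist camera it gives the pose at the moment of the call.
- robot.close_job(): hands the job in; it is judged then, once.
The state is a dict: "t": time; "q": joint angles; "dq": joint speeds; "joint_torque": joint torques, N m; "tool_pos": TCP position; "orientation": TCP orientation; "force": force on the tool from outside, world axes, zero at the start; "wrist_torque": the same for the moment, N m; "opening": finger opening in m; "gripper_force": force on a finger pad.
Only numpy, scipy, OpenCV 4.12 (cv2) and the standard library are available. Lean on these libraries where they do the work, as an engineer would, in place of code of your own. Each camera call takes 0.05 s, during which the arm holds its last target. There are 200 camera calls.

## Task

Get the setting ring ready for zeroing a bore gauge: push the clamp's upright red handle forward along its slot with the fingers (nothing needs gripping) until the plunger has driven the ring home against the two locating pins and the handle has reached the corner of the slot, then push the handle sideways and down round the short leg to its end, so that the clamp stays locked on the ring, and leave it. Do not touch or lift the ring itself (it must not be warmed or marked; the clamp alone moves it), and do not disturb the other things on the bench.

Things in the scene. Friction and masses are not known exactly. Their poses are not given: they have to be found in the camera images.
- clamp_fixture: Fixture fixed to the bench: steel plate 235 x 110 x 14 mm, bayonet plunger clamp at its -x end, two upright locating pins (12 mm diameter, 22 mm above the plate) at its +x end. Origin on the bench; plate from x = -130 to +105 mm. +x: the way the clamp advances; +y: the side to which the handle swings down; z up. Clamp axis along x at y = 0, 34 mm above the bench.
- slot_corner (a point): Point on the clamp axis below the corner of the L-shaped slot, fixed to the fixture at x = -60 mm, 34 mm above the bench. The long leg runs along the top of the aluminium barrel (38 mm across, x = -124 to -38 mm, top 53 mm above the bench, saddles 52 mm wide); here the short leg turns off and runs round the barrel towards +y and down. The handle's foot is here at 40 mm advance.
- plunger (a joint): Advance of the clamp's plunger along the fixture's +x, in m: 0 back, 0.040 at the corner, where the follower pin meets the slot's front end. It moves only while the handle is upright; takes about 4 N, up to 12 N near the corner. It stays where left, but let go in the corner it springs back 3 to 5 mm; the short leg's mouth is flared backwards (5.5 mm) and cams it forward again as the handle swings.
- handle (a joint): Angle of the handle about the clamp axis, in rad: 0 upright, growing as it swings towards the fixture's +y and down; about 1.13 to 1.17 (65 to 67 degrees) at the end of the short leg, where it stays by itself. It can swing only at the corner of the slot; swinging takes 1 to 4 N at the grip.
- grip_mid (a point): Middle of the handle's red grip, on its centre line, 50 mm from the clamp axis. The grip is a round sleeve 14 mm in diameter, from 27 to 71 mm from the axis; upright, its top stands 105 mm above the bench. Below it is a steel collar, 15 mm in diameter (23 to 27 mm from the axis). It moves with the plunger and the handle.
- nose: The clamp's spring-loaded nose with a brass ball end, 10 mm in diameter, that presses on the ring's rim 34 mm above the bench. Origin at the tip of the ball. It moves with the plunger and yields against a spring (about 7 N when locked on the seated ring).
- master_ring: Steel setting ring, 76 mm outside diameter, 25 mm high, about 0.55 kg, lying loose on the fixture's plate between the nose and the locating pins, at first 10 to 18 mm short of them. Origin at the centre of its underside.
- ring_seat (a point): Where the ring's origin lies when the ring rests against both locating pins: on the plate's top (14 mm above the bench), 50 mm ahead of the fixture's origin.
- gauge_pin_1: plain steel pin gauge, 18 mm diameter and 55 mm high, standing on the bench beside the fixture; leave it alone. Origin at the centre of its underside
- gauge_pin_2: plain steel pin gauge, 22 mm diameter and 45 mm high, standing on the bench beside the fixture; leave it alone. Origin at the centre of its underside
- dial_indicator: white-faced plunger dial indicator, 107 x 57 x 19 mm, lying on the bench; leave it alone. Origin at the centre of its underside
- v_block_1: ground steel V-block, 42 x 45 x 35 mm, on the bench at the left; leave it alone. Origin at the centre of its underside
- v_block_2: ground steel V-block, 42 x 45 x 35 mm, on the bench at the left; leave it alone. Origin at the centre of its underside
Mind the look-alikes: they are no part of the job. Leave any blue or yellow look-alike of the master_ring alone.

How it is judged:
By the outcome, as a careful person would: the job done as asked, in the order asked, and still so for the second after the job is handed in, with the robot touching nothing.
It also fails if it takes over 48 s, if anything falls off the work surface, if the arm or the gripper's body presses on something with over 40 N, if the wrist force passes 120 N, or if a joint passes its speed limit or range.

## Working session

There is one attempt and no reset: what is moved stays moved. The work goes in short steps, Python scripts to look and compute and a tool call to move; the robot and the scene stay as the last step left them, time stands still between calls to the robot, and variables do not carry over. Pictures are saved under pics/ and viewed, at most 10 in all, crops included, and the job is handed in when it is done.

Besides the shell and the picture viewer there is one more tool, called after ">>>" as name([rows], argument=value, ...), one row to a line, values as JSON. carry_out: Moves the arm, as the interface text tells. Its arguments: {"type":"object","properties":{"targets":{"type":"array","items":{"type":"object","properties":{"hand":{"type":"number"},"x":{"type":"number"},"y":{"type":"number"},"z":{"type":"number"},"ax":{"type":"number"},"ay":{"type":"number"},"az":{"type":"number"}}}},"newtons":{"type":"number"}},"required":["targets"]}

```bash
mkdir -p pics; cat > h.py <<'E'
import numpy as np, cv2
from scipy.spatial.transform import Rotation as R
from plant import read_state, read_camera, camera_params, robot
def pts(name):
    p=camera_params(name); im,d=read_camera(name)
    v,u=np.mgrid[:d.shape[0],:d.shape[1]]
    c=np.stack([(u-p['cx'])/p['fx']*d,-(v-p['cy'])/p['fy']*d,-d],-1)
    return im,d,c@np.array(p['rotation']).T+np.array(p['position'])
E
python3 - <<'E'
from h import *
for n in('scene','top'):
    p=camera_params(n);print(p)
    im,d,P=pts(n);cv2.imwrite(f'pics/{n}0.png',cv2.resize(im,(800,600)));np.savez(f'{n}0.npz',im=im,d=d,P=P)
s=read_state();print(s)
E
```

```text
{'fx': 467.2837991319432, 'fy': 467.2837991319432, 'cx': 259.62962545573663, 'cy': 183.77423156087627, 'position': array([-0.17001885, -0.48386819,  0.6505728 ]), 'rotation': array([ 0.9082676 , -0.45523956, -0.83778061])}Traceback (most recent call last):
  File "<stdin>", line 4, in <module>
  File "h.py", line 8, in pts
    return im,d,c@np.array(p['rotation']).T+np.array(p['position'])
                ~~~~~~~~~~~~~~~~~~~~~~~~~~~^~~~~~~~~~~~~~~~~~~~~~~~
ValueError: operands could not be broadcast together with shapes (384,512) (3,)
```

```bash
sed -i "s/np.array(p\['rotation'\]).T/R.from_rotvec(p['rotation']).as_matrix().T/" h.py
python3 - <<'E'
from h import *
for n in('scene','top'):
    p=camera_params(n);print(p)
    im,d,P=pts(n);cv2.imwrite(f'pics/{n}0.png',cv2.resize(im,(800,600)));np.savez(f'{n}0.npz',im=im,d=d,P=P)
    h=cv2.cvtColor(im,cv2.COLOR_BGR2HSV)
    m=(((h[...,0]<8)|(h[...,0]>172))&(h[...,1]>130)&(h[...,2]>60)).astype(np.uint8)
    k,l,st,ce=cv2.connectedComponentsWithStats(m)
    for i in range(1,k):
        if st[i,4]>20:
            q=P[(l==i)&(d>0)];print(st[i],ce[i],np.median(q,0),q.min(0),q.max(0))
s=read_state();print(s)
E
```

```text
{'fx': 467.2837991319432, 'fy': 467.2837991319432, 'cx': 259.62962545573663, 'cy': 183.77423156087627, 'position': array([-0.17001885, -0.48386819,  0.6505728 ]), 'rotation': array([ 0.9082676 , -0.45523956, -0.83778061])}
[460  99  17  15 182] [467.9010989  105.97802198] [ 0.86409262 -0.27251103  0.22588013] [ 0.85240564 -0.28747456  0.19765539] [ 0.9346571  -0.25447724  0.23573722]
[301 156   6  18  98] [303.54081633 164.64285714] [ 0.63050478 -0.00479616  0.08673685] [ 0.62510821 -0.00931388  0.06274257] [0.64007448 0.00404471 0.10779083]
{'fx': 389.9614433500182, 'fy': 389.9614433500182, 'cx': 253.3343858039566, 'cy': 194.8760308297808, 'position': array([ 0.41951659, -0.00447515,  0.96354229]), 'rotation': array([ 0.08213726, -0.08687109, -1.54788022])}
[381   4  16  20 244] [388.47131148  13.6147541 ] [ 0.86943234 -0.26825315  0.22820757] [ 0.85378911 -0.28653344  0.21624744] [ 0.88929546 -0.25285656  0.23644034]
[251 140   4   7  27] [252.44444444 142.88888889] [ 0.63043906 -0.00065049  0.10244746] [ 0.62835668 -0.00523097  0.07403598] [0.63766808 0.00178234 0.10735701]
{'t': 0.15, 'q': array([-1.21840374e+00,  1.31020940e-01,  1.48900745e+00, -8.73619464e-06,
        1.52300251e+00, -8.53553083e-02]), 'dq': array([-0.00150585, -0.00223816, -0.00383622, -0.00086661,  0.00209029,
        0.00154082]), 'joint_torque': array([ 5.78730414e-04, -5.60476971e+01, -4.92334306e+01,  7.68447993e-02,
        3.06588260e-02, -8.93942115e-05]), 'tool_pos': array([ 0.25432575, -0.54324808,  0.40392027]), 'orientation': array([-3.06525187e+00, -6.81827202e-01,  3.14189635e-04]), 'force': array([ 0.13602766, -0.09678658, -0.69117492]), 'wrist_torque': array([ 0.00908453, -0.02314152, -0.00370382]), 'gripper_force': 0.0, 'opening': 0.09305511147895337}
```

View pics/scene0.png

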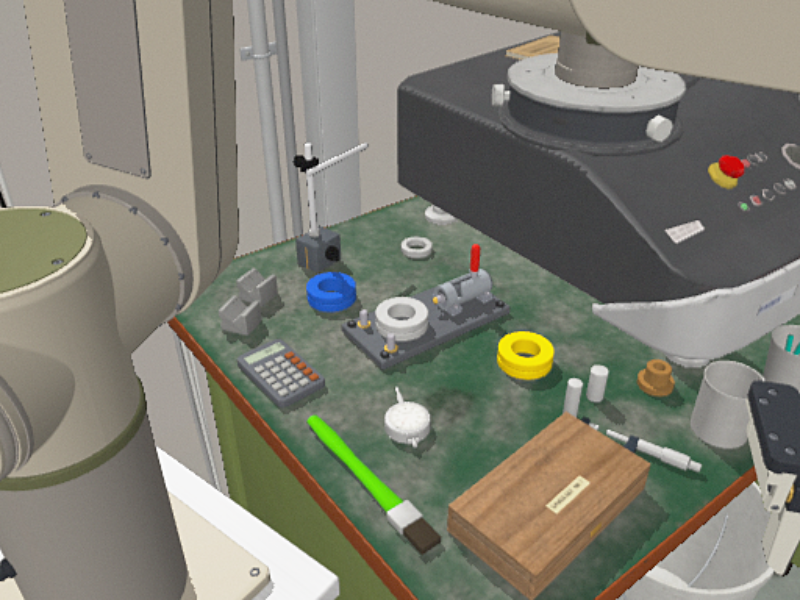

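View pics/top0.png

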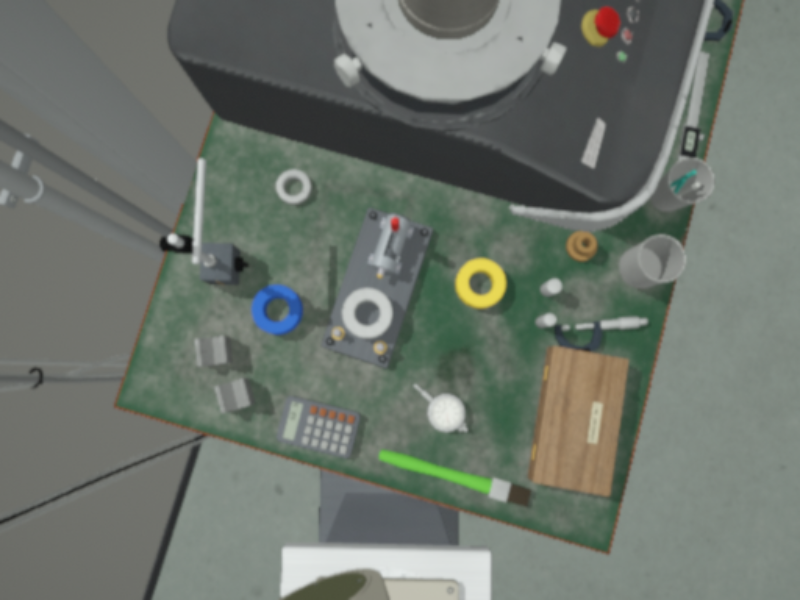

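```bash
cat > m.py <<'E'
from h import *
for n in('scene','top'):
    z=np.load(n+'0.npz');im,d,P=z['im'],z['d'],z['P'];h=cv2.cvtColor(im,cv2.COLOR_BGR2HSV)
    ok=d>0
    # plate top
    m=ok&(abs(P[...,2]-.014)<.005)&(h[...,1]<70)&(P[...,0]>.3)&(P[...,0]<.75)&(abs(P[...,1])<.14)
    m=cv2.morphologyEx(m.astype(np.uint8),cv2.MORPH_OPEN,np.ones((3,3)))
    k,l,st,ce=cv2.connectedComponentsWithStats(m);i=1+st[1:,4].argmax()
    q=P[l==i];r=cv2.minAreaRect(q[:,:2].astype(np.float32)*1000);print(n,'plate',r,np.median(q[:,2]))
    # ring top
    m=ok&(abs(P[...,2]-.039)<.004)&(h[...,1]<60)&(P[...,0]>.38)&(P[...,0]<.56)&(abs(P[...,1]-.03)<.08)
    q=P[m];print('ring',cv2.minEnclosingCircle(q[:,:2].astype(np.float32)*1000),len(q))
    # machine
    m=ok&(P[...,2]>.06)&(P[...,0]>.63)&(P[...,0]<1.0)&(abs(P[...,1])<.16)
    q=P[m]
    for y in np.arange(-.15,.15,.04):
        s=q[abs(q[:,1]-y)<.02]; s=s[(s[:,2]>.115)]
        if len(s): 
            j=s[:,0].argsort()[:3]; print('y%.2f'%y,s[j].round(3).tolist(), 'lowest',s[s[:,2].argmin()].round(3))
E
python3 m.py
```

```text
scene plate ((550.1260375976562, 22.8363037109375), (111.75760650634766, 236.03201293945312), 73.23638153076172) 0.015573950874091191
ring ((494.1253356933594, 40.60508346557617), 51.90666961669922) 492
y-0.15 [[0.68, -0.16, 0.156], [0.68, -0.157, 0.155], [0.68, -0.158, 0.12]] lowest [ 0.686 -0.154  0.115]
y-0.11 [[0.688, -0.119, 0.13], [0.688, -0.128, 0.131], [0.688, -0.129, 0.223]] lowest [ 0.696 -0.109  0.115]
y-0.07 [[0.699, -0.087, 0.16], [0.699, -0.088, 0.188], [0.7, -0.086, 0.199]] lowest [ 0.704 -0.082  0.115]
y-0.03 [[0.709, -0.046, 0.218], [0.709, -0.05, 0.141], [0.709, -0.047, 0.211]] lowest [ 0.715 -0.028  0.115]
y0.01 [[0.719, -0.005, 0.125], [0.72, -0.006, 0.201], [0.72, -0.009, 0.137]] lowest [0.732 0.018 0.115]
y0.05 [[0.729, 0.032, 0.163], [0.731, 0.03, 0.161], [0.731, 0.03, 0.227]] lowest [0.735 0.04  0.115]
y0.09 [[0.74, 0.074, 0.119], [0.741, 0.071, 0.193], [0.742, 0.073, 0.146]] lowest [0.755 0.105 0.115]
y0.13 [[0.751, 0.113, 0.21], [0.752, 0.111, 0.154], [0.752, 0.111, 0.159]] lowest [0.759 0.12  0.115]
top plate ((552.4202880859375, 24.100074768066406), (110.1
[... 286 characters left out ...]
9, -0.13, 0.168], [0.69, -0.129, 0.133]] lowest [ 0.696 -0.109  0.115]
y-0.07 [[0.701, -0.089, 0.213], [0.701, -0.09, 0.145], [0.701, -0.089, 0.206]] lowest [ 0.702 -0.089  0.115]
y-0.03 [[0.712, -0.05, 0.254], [0.712, -0.05, 0.125], [0.712, -0.047, 0.168]] lowest [ 0.722 -0.017  0.115]
y0.01 [[0.721, -0.01, 0.25], [0.721, -0.008, 0.249], [0.722, -0.004, 0.252]] lowest [ 0.724 -0.005  0.115]
y0.05 [[0.733, 0.031, 0.118], [0.734, 0.031, 0.176], [0.734, 0.032, 0.197]] lowest [0.737 0.042 0.115]
y0.09 [[0.744, 0.072, 0.19], [0.744, 0.07, 0.159], [0.744, 0.073, 0.124]] lowest [0.754 0.103 0.115]
y0.13 [[0.755, 0.112, 0.135], [0.755, 0.111, 0.146], [0.755, 0.11, 0.118]] lowest [0.76  0.129 0.115]
```

```bash
cat >> h.py <<'E'
O=np.array([.5395,.0272,0.]); A=np.radians(163.0)
F=np.array([[np.cos(A),-np.sin(A),0],[np.sin(A),np.cos(A),0],[0,0,1]])
def w(f): return O+F@np.array(f,float)   # fixture -> world (m)
def fx(p): return F.T@(np.array(p)-O)
def tool(yaw):  # tool down, tool x at world yaw
    c,s=np.cos(yaw),np.sin(yaw)
    return np.array([[c,s,0],[s,-c,0],[0,0,-1.]])
def shift(p,Rw):
    s=read_state();R0=R.from_rotvec(s['orientation']).as_matrix()
    return (R0.T@(np.array(p)-s['tool_pos'])).round(4),R.from_matrix(R0.T@Rw).as_rotvec().round(4)
E
python3 - <<'E'
from h import *
s=read_state();p=camera_params('wrist');R0=R.from_rotvec(s['orientation']).as_matrix()
print('cam in tool',R0.T@(p['position']-s['tool_pos']), R0.T@R.from_rotvec(p['rotation']).as_matrix())
for y in(163,-17): print(y,shift([.5,.03,.40],tool(np.radians(y))))
print(w([-.1,0,0]))
E
```

```text
cam in tool [0.06669344 0.00074057 0.02011976] [[-9.53171652e-04  9.70145599e-01  2.42521357e-01]
 [ 9.99998902e-01  6.49532185e-04  1.33196440e-03]
 [ 1.13467397e-03  2.42522361e-01 -9.70145153e-01]]
163 (array([ 0.4655, -0.415 ,  0.0046]), array([-5.0000e-04, -1.8000e-03, -2.4071e+00]))
-17 (array([ 0.4655, -0.415 ,  0.0046]), array([-1.400e-03,  4.000e-04,  7.345e-01]))
[ 0.63513048 -0.00203717  0.        ]
```

>>> carry_out([
  {"x":0.06,"y":-0.05,"z":0,"az":-0.18},
  {"x":0.12,"y":-0.1,"z":0,"az":-0.36},
  {"x":0.17,"y":-0.15,"z":0,"az":-0.54},
  {"x":0.22,"y":-0.2,"z":0,"az":-0.72},
  {"x":0.27,"y":-0.25,"z":0,"az":-0.9},
  {"x":0.32,"y":-0.29,"z":0,"az":-1.08},
  {"x":0.37,"y":-0.33,"z":0,"az":-1.26},
  {"x":0.41,"y":-0.37,"z":0,"az":-1.44},
])

```text
schema error: expected keys hand, x, y, z, ax, ay, az
```

```bash
python3 - <<'E'
from h import *
s=read_state();print(s['t'],s['tool_pos'],s['q']);print(shift([.5,.03,.40],tool(A)))
E
```

```text
0.15 [ 0.25432575 -0.54324808  0.40392027] [-1.21840374e+00  1.31020940e-01  1.48900745e+00 -8.73619464e-06
  1.52300251e+00 -8.53553083e-02]
(array([ 0.4655, -0.415 ,  0.0046]), array([-5.0000e-04, -1.8000e-03, -2.4071e+00]))
```

>>> carry_out([
  {"hand":0,"x":0.06,"y":-0.05,"z":0,"ax":0,"ay":0,"az":-0.18},
  {"hand":0,"x":0.12,"y":-0.1,"z":0,"ax":0,"ay":0,"az":-0.36},
  {"hand":0,"x":0.17,"y":-0.15,"z":0,"ax":0,"ay":0,"az":-0.54},
  {"hand":0,"x":0.22,"y":-0.2,"z":0,"ax":0,"ay":0,"az":-0.72},
  {"hand":0,"x":0.27,"y":-0.25,"z":0,"ax":0,"ay":0,"az":-0.9},
  {"hand":0,"x":0.32,"y":-0.29,"z":0,"ax":0,"ay":0,"az":-1.08},
  {"hand":0,"x":0.37,"y":-0.33,"z":0,"ax":0,"ay":0,"az":-1.26},
  {"hand":0,"x":0.41,"y":-0.37,"z":0,"ax":0,"ay":0,"az":-1.44},
])

```text
t: 1.15
tool_pos: [0.4491, -0.0811, 0.4047]
orientation: [1.848, 2.54, 0.0]
force: [0.8, 0.3, -0.2]
opening: 0.0174
gripper_force: 0.0
```

```bash
python3 - <<'E'
from h import *
s=read_state();print(s['t'],s['tool_pos'],s['q']);print(shift([.5,.03,.40],tool(A)))
E
```

```text
1.15 [ 0.44910633 -0.08105528  0.40474647] [-2.90967585e-01 -2.68631731e-01  1.86886029e+00 -4.68858537e-05
  1.54085090e+00 -6.03742490e-01]
(array([0.09  , 0.0826, 0.0047]), array([ 2.000e-04,  5.000e-04, -9.613e-01]))
```

>>> carry_out([
  {"hand":0,"x":0.03,"y":0.03,"z":0,"ax":0,"ay":0,"az":-0.18},
  {"hand":0,"x":0.06,"y":0.06,"z":0,"ax":0,"ay":0,"az":-0.36},
  {"hand":0,"x":0.09,"y":0.083,"z":0,"ax":0,"ay":0,"az":-0.54},
  {"hand":0,"x":0.09,"y":0.083,"z":0.005,"ax":0,"ay":0,"az":-0.72},
  {"hand":0,"x":0.09,"y":0.083,"z":0.005,"ax":0,"ay":0,"az":-0.9},
  {"hand":0,"x":0.09,"y":0.083,"z":0.005,"ax":0,"ay":0,"az":-0.961},
  {"hand":0,"x":0.09,"y":0.083,"z":0.005,"ax":0,"ay":0,"az":-0.961},
])

```text
t: 2.02
tool_pos: [0.5006, 0.0279, 0.3995]
orientation: [-0.474, -3.105, 0.0]
force: [-0.3, -0.3, -0.7]
opening: 0.0006
gripper_force: 0.0
```

```bash
python3 - <<'E'
from h import *
p=camera_params('wrist');print({k:v for k,v in p.items() if k not in('rotation',)})
im,d=read_camera('wrist');cv2.imwrite('pics/w1.png',cv2.resize(im,(800,600)))
M=R.from_rotvec(p['rotation']).as_matrix()
v,u=np.mgrid[:384,:512];a=(u-p['cx'])/p['fx'];b=(v-p['cy'])/p['fy'];r=np.hypot(a,b);t=np.tan(np.clip(r,0,1.5))/np.maximum(r,1e-9)
P=np.stack([a*t*d,-b*t*d,-d],-1)@M.T+p['position']
np.savez('w1.npz',im=im,P=P,d=d)
h=cv2.cvtColor(im,cv2.COLOR_BGR2HSV)
m=(((h[...,0]<8)|(h[...,0]>172))&(h[...,1]>130)&(h[...,2]>60)&(d>0))
q=P[m];q=q[(abs(q[:,0]-.63)<.05)&(abs(q[:,1])<.05)];f=np.array([fx(x) for x in q])
print('grip fixture',len(f),np.median(f,0),f.min(0),f.max(0))
ff=(P-O)@F
for nm,lo,hi,box in(('plate',.011,.018,(-.16,.13,-.075,.075)),('ring',.036,.042,(-.02,.1,-.06,.06)),('barrel',.049,.056,(-.13,-.03,-.03,.03))):
    m=(d>0)&(ff[...,2]>lo)&(ff[...,2]<hi)&(ff[...,0]>box[0])&(ff[...,0]<box[1])&(ff[...,1]>box[2])&(ff[...,1]<box[3])
    g=ff[m][:,:2].astype(np.float32)*1000
    print(nm,len(g),cv2.minAreaRect(g),np.percentile(g,[1,50,99],axis=0).round(1).tolist())
E
```

```text
{'fx': 297.3186396354542, 'fy': 297.3186396354542, 'cx': 255.3325483444556, 'cy': 189.3261669508346, 'position': array([0.43669758, 0.04707589, 0.3793499 ])}
  return _methods._mean(a, axis=axis, dtype=dtype,
  ret = ret.dtype.type(ret / rcount)
Traceback (most recent call last):
ValueError: zero-size array to reduction operation minimum which has no identity
```

View pics/w1.png

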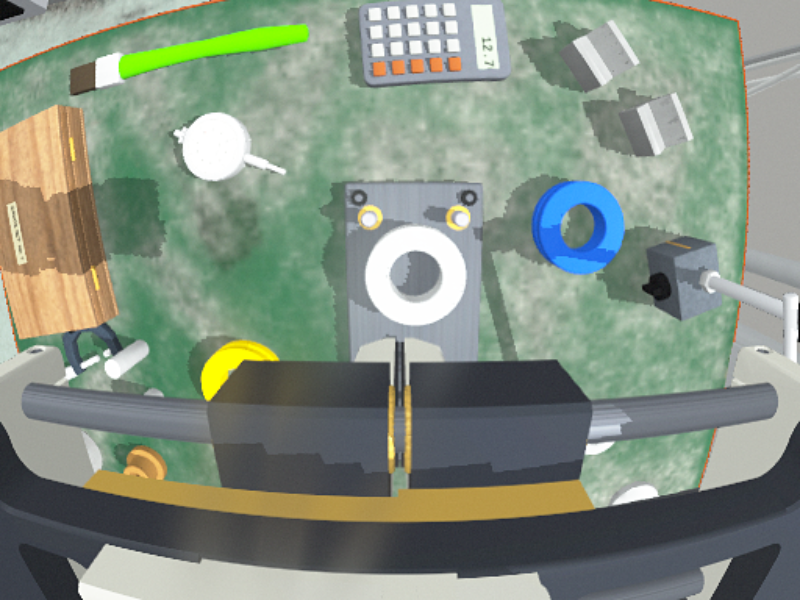

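```bash
python3 - <<'E'
from h import *
for n in('scene','top'):
    z=np.load(n+'0.npz');P=z['P'];d=z['d']
    f=(P-O)@F
    for lo,hi in((.2,.26),(.26,.35),(.35,.5),(.5,.7)):
        m=(d>0)&(P[...,2]>lo)&(P[...,2]<hi)&(abs(f[...,1])<.15)&(f[...,0]<-.1)
        print(n,lo,f[m][:,0].max() if m.any() else None)
print('A',shift(w([-.124,0,.315]),tool(A)))
E
```

```text
scene 0.2 -0.17681043486697023
scene 0.26 -0.1909725635758069
scene 0.35 -0.2598620494187013
scene 0.5 None
top 0.2 -0.18169438217087308
top 0.26 -0.19284973702809755
top 0.35 -0.26201667665038164
top 0.5 None
A (array([-0.1613,  0.012 ,  0.0844]), array([-0.0001, -0.0004, -0.0076]))
```

>>> carry_out([
  {"hand":0,"x":-0.04,"y":0.006,"z":0,"ax":0,"ay":0,"az":-0.0076},
  {"hand":0,"x":-0.08,"y":0.012,"z":0.02,"ax":0,"ay":0,"az":-0.0076},
  {"hand":0,"x":-0.115,"y":0.012,"z":0.04,"ax":0,"ay":0,"az":-0.0076},
  {"hand":0,"x":-0.145,"y":0.012,"z":0.06,"ax":0,"ay":0,"az":-0.0076},
  {"hand":0,"x":-0.159,"y":0.012,"z":0.08,"ax":0,"ay":0,"az":-0.0076},
  {"hand":0,"x":-0.159,"y":0.012,"z":0.084,"ax":0,"ay":0,"az":-0.0076},
  {"hand":0,"x":-0.159,"y":0.012,"z":0.084,"ax":0,"ay":0,"az":-0.0076},
])

```text
t: 2.95
tool_pos: [0.6556, -0.008, 0.3157]
orientation: [-0.463, -3.106, -0.0]
force: [-0.5, 0.0, 0.8]
opening: 0.0006
gripper_force: 0.0
```

```bash
python3 - <<'E'
from h import *
s=read_state();print(s['t'],s['q'].round(2),s['force'],fx(s['tool_pos']))
im,d,P=pts('scene');cv2.imwrite('pics/s2.png',cv2.resize(im[90:250,220:420],(800,600),interpolation=cv2.INTER_CUBIC))
print(shift(w([-.122,0,.262]),tool(A)))
E
```

```text
2.95 [-0.09  0.33  1.42  0.    1.39 -1.37] [-0.49227273  0.04826263  0.84278101] [-1.21335109e-01 -2.95798853e-04  3.15723815e-01]
(array([-0.0005, -0.0004,  0.0546]), array([0.0002, 0.0005, 0.0012]))
```

View pics/s2.png

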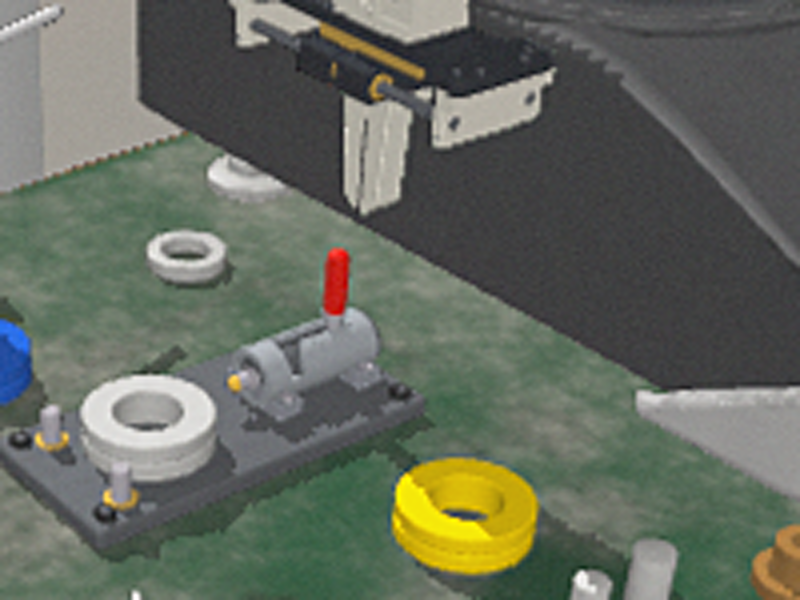

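>>> carry_out([
  {"hand":0,"x":0,"y":0,"z":0.03,"ax":0,"ay":0,"az":0},
  {"hand":0,"x":0,"y":0,"z":0.055,"ax":0,"ay":0,"az":0},
  {"hand":0,"x":0,"y":0,"z":0.055,"ax":0,"ay":0,"az":0},
  {"hand":0,"x":0.004,"y":0,"z":0.055,"ax":0,"ay":0,"az":0},
  {"hand":0,"x":0.008,"y":0,"z":0.055,"ax":0,"ay":0,"az":0},
  {"hand":0,"x":0.012,"y":0,"z":0.055,"ax":0,"ay":0,"az":0},
  {"hand":0,"x":0.016,"y":0,"z":0.055,"ax":0,"ay":0,"az":0},
])

```text
t: 3.88
tool_pos: [0.6413, -0.0035, 0.2625]
orientation: [0.462, 3.104, 0.0]
force: [4.0, -1.4, 3.1]
opening: 0.0007
gripper_force: 2.1
```

```bash
cat > q.py <<'E'
from h import *
s=read_state();print(s['t'],'tool fx',fx(s['tool_pos']).round(4),'force fx',(F.T@s['force']).round(1))
E
python3 q.py
```

```text
3.875 tool fx [-0.1063 -0.0004  0.2625] force fx [-4.3  0.2  3.1]
```

Contact with about 4 N as expected; continue pushing.

>>> carry_out([
  {"hand":0,"x":0.003,"y":0,"z":0,"ax":0,"ay":0,"az":0},
  {"hand":0,"x":0.006,"y":0,"z":0,"ax":0,"ay":0,"az":0},
  {"hand":0,"x":0.009,"y":0,"z":0,"ax":0,"ay":0,"az":0},
  {"hand":0,"x":0.012,"y":0,"z":0,"ax":0,"ay":0,"az":0},
  {"hand":0,"x":0.015,"y":0,"z":0,"ax":0,"ay":0,"az":0},
  {"hand":0,"x":0.018,"y":0,"z":0,"ax":0,"ay":0,"az":0},
  {"hand":0,"x":0.021,"y":0,"z":0,"ax":0,"ay":0,"az":0},
  {"hand":0,"x":0.024,"y":0,"z":0,"ax":0,"ay":0,"az":0},
])

```text
t: 4.88
tool_pos: [0.6177, 0.0035, 0.2607]
orientation: [0.462, 3.107, -0.0]
force: [5.7, -0.9, 2.4]
opening: 0.0006
gripper_force: 2.5
```

```bash
python3 q.py
```

```text
4.875 tool fx [-8.170e-02 -2.000e-04  2.607e-01] force fx [-5.7 -0.8  2.4]
```

>>> carry_out([
  {"hand":0,"x":0.002,"y":0,"z":0,"ax":0,"ay":0,"az":0},
  {"hand":0,"x":0.004,"y":0,"z":0,"ax":0,"ay":0,"az":0},
  {"hand":0,"x":0.006,"y":0,"z":0,"ax":0,"ay":0,"az":0},
  {"hand":0,"x":0.007,"y":0,"z":0,"ax":0,"ay":0,"az":0},
  {"hand":0,"x":0.007,"y":0,"z":0,"ax":0,"ay":0,"az":0},
])

```text
t: 5.5
tool_pos: [0.6115, 0.0053, 0.2609]
orientation: [0.462, 3.106, -0.0]
force: [7.9, -1.6, -0.2]
opening: 0.0004
gripper_force: 4.3
```

```bash
python3 q.py
```

```text
5.5 tool fx [-7.520e-02 -1.000e-04  2.609e-01] force fx [-8.  -0.8 -0.2]
```

>>> carry_out([
  {"hand":0,"x":0.001,"y":0,"z":0,"ax":0,"ay":0,"az":0},
  {"hand":0,"x":0.002,"y":0,"z":0,"ax":0,"ay":0,"az":0},
  {"hand":0,"x":0.002,"y":0,"z":0,"ax":0,"ay":0,"az":0},
])

```text
t: 5.88
tool_pos: [0.6101, 0.0057, 0.261]
orientation: [0.462, 3.104, -0.0]
force: [11.2, -3.3, -2.5]
opening: 0.0004
gripper_force: 6.3
```

```bash
python3 q.py
```

```text
5.875 tool fx [-7.38e-02 -1.00e-04  2.61e-01] force fx [-11.7  -0.1  -2.5]
```

>>> carry_out([
  {"hand":0,"x":0.001,"y":0,"z":0,"ax":0,"ay":0,"az":0},
  {"hand":0,"x":0.002,"y":0,"z":0,"ax":0,"ay":0,"az":0},
  {"hand":0,"x":0.002,"y":0,"z":0,"ax":0,"ay":0,"az":0},
])

```text
t: 6.25
tool_pos: [0.609, 0.0059, 0.2611]
orientation: [0.462, 3.1, -0.001]
force: [20.4, -4.4, -7.9]
opening: 0.0002
gripper_force: 9.8
```

```bash
python3 q.py; python3 - <<'E'
from h import *
im,d,P=pts('scene');cv2.imwrite('pics/s3.png',cv2.resize(im[110:230,220:380],(800,600),interpolation=cv2.INTER_CUBIC))
E
```

```text
6.25 tool fx [-7.270e-02  1.000e-04  2.611e-01] force fx [-20.7  -1.8  -7.9]
```

View pics/s3.png

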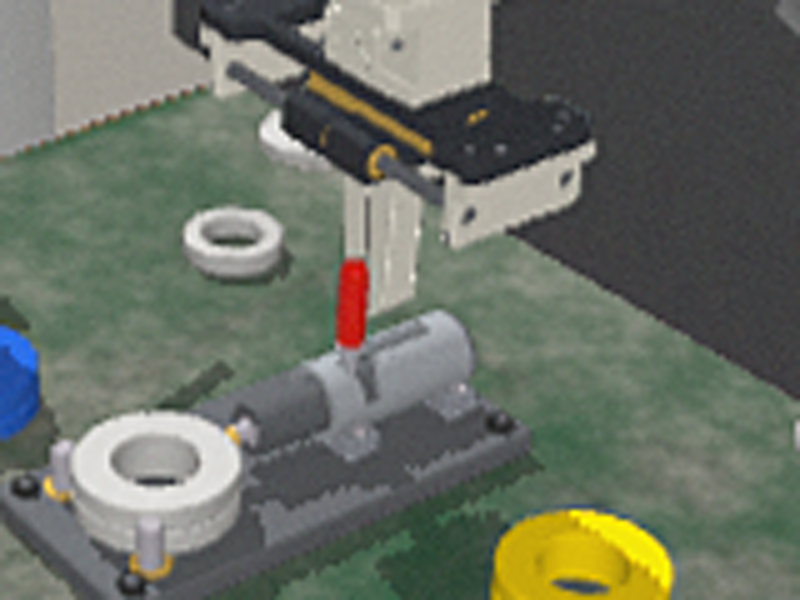

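>>> carry_out([
  {"hand":0,"x":-0.012,"y":0,"z":0,"ax":0,"ay":0,"az":0},
  {"hand":0,"x":-0.024,"y":0.005,"z":0,"ax":0,"ay":0,"az":0},
  {"hand":0,"x":-0.024,"y":0.03,"z":-0.005,"ax":0,"ay":0,"az":0},
  {"hand":0,"x":-0.02,"y":0.05,"z":-0.01,"ax":0,"ay":0,"az":0},
  {"hand":0,"x":-0.005,"y":0.05,"z":-0.01,"ax":0,"ay":0,"az":0},
  {"hand":0,"x":0.01,"y":0.048,"z":-0.01,"ax":0,"ay":0,"az":0},
  {"hand":0,"x":0.01,"y":0.04,"z":-0.01,"ax":0,"ay":0,"az":0},
  {"hand":0,"x":0.01,"y":0.04,"z":-0.01,"ax":0,"ay":0,"az":0},
])

```text
t: 7.3
tool_pos: [0.6093, 0.0474, 0.2707]
orientation: [-0.462, -3.107, 0.0]
force: [0.1, 0.5, -0.5]
opening: 0.0004
gripper_force: 0.0
```

```bash
python3 q.py; python3 - <<'E'
from h import *
im,d,P=pts('scene');cv2.imwrite('pics/s4.png',cv2.resize(im[110:230,220:380],(800,600),interpolation=cv2.INTER_CUBIC))
h=cv2.cvtColor(im,cv2.COLOR_BGR2HSV)
m=(((h[...,0]<8)|(h[...,0]>172))&(h[...,1]>130)&(h[...,2]>60)&(d>0))
f=(P[m]-O)@F;f=f[(abs(f[:,1])<.08)&(abs(f[:,0])<.12)&(f[:,2]<.12)];print(len(f),np.median(f,0),f.min(0),f.max(0))
E
```

```text
7.3 tool fx [-0.0608 -0.0397  0.2707] force fx [ 0.  -0.5 -0.5]
99 [-0.05996508  0.00439947  0.08661697] [-0.06859957 -0.00164979  0.06176211] [-0.05480813  0.00806363  0.10789978]
```

View pics/s4.png

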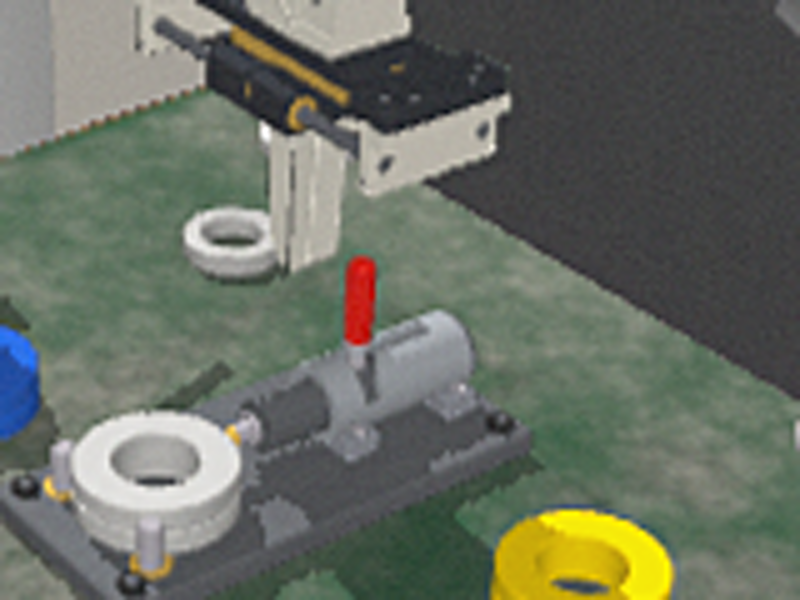

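>>> carry_out([
  {"hand":0,"x":0,"y":-0.008,"z":0,"ax":0,"ay":0,"az":0},
  {"hand":0,"x":0,"y":-0.015,"z":0,"ax":0,"ay":0,"az":0},
  {"hand":0,"x":0,"y":-0.02,"z":-0.001,"ax":0,"ay":0,"az":0},
  {"hand":0,"x":0,"y":-0.0245,"z":-0.001,"ax":0,"ay":0,"az":0},
  {"hand":0,"x":0,"y":-0.029,"z":-0.001,"ax":0,"ay":0,"az":0},
  {"hand":0,"x":0,"y":-0.0337,"z":-0.001,"ax":0,"ay":0,"az":0},
  {"hand":0,"x":0,"y":-0.0337,"z":-0.001,"ax":0,"ay":0,"az":0},
])

```text
t: 8.22
tool_pos: [0.5994, 0.0153, 0.2717]
orientation: [-0.463, -3.107, 0.0]
force: [-0.3, -1.2, -0.0]
opening: 0.0002
gripper_force: 0.0
```

```bash
python3 q.py;cat > g.py <<'E'
from h import *
im,d,P=pts('scene')
h=cv2.cvtColor(im,cv2.COLOR_BGR2HSV)
m=(((h[...,0]<8)|(h[...,0]>172))&(h[...,1]>130)&(h[...,2]>60)&(d>0))
f=(P[m]-O)@F;f=f[(abs(f[:,1])<.09)&(abs(f[:,0])<.12)&(f[:,2]<.12)];print(len(f),np.median(f,0),f.min(0),f.max(0))
c=f.mean(0);v=np.linalg.svd(f-c)[2][0];print('angle deg',np.degrees(np.arctan2(abs(v[1]),abs(v[2]))))
E
python3 g.py
```

```text
8.225 tool fx [-0.0608 -0.0061  0.2717] force fx [-0.1  1.2 -0. ]
89 [-0.05912787  0.01688497  0.08593799] [-0.06763457  0.00604779  0.06021774] [-0.05435087  0.0248751   0.1051056 ]
angle deg 13.79049213229079
```

>>> carry_out([
  {"hand":0,"x":0,"y":-0.007,"z":0.001,"ax":0,"ay":0,"az":0},
  {"hand":0,"x":0,"y":-0.013,"z":0.002,"ax":0,"ay":0,"az":0},
  {"hand":0,"x":0,"y":-0.017,"z":0.004,"ax":0,"ay":0,"az":0},
  {"hand":0,"x":0,"y":-0.021,"z":0.0065,"ax":0,"ay":0,"az":0},
  {"hand":0,"x":0,"y":-0.025,"z":0.009,"ax":0,"ay":0,"az":0},
  {"hand":0,"x":0,"y":-0.0286,"z":0.012,"ax":0,"ay":0,"az":0},
  {"hand":0,"x":0,"y":-0.0286,"z":0.012,"ax":0,"ay":0,"az":0},
])

```text
t: 9.15
tool_pos: [0.591, -0.0122, 0.2591]
orientation: [-0.463, -3.107, 0.001]
force: [0.1, 0.4, -0.9]
opening: 0.0006
gripper_force: 0.0
```

```bash
python3 q.py;python3 g.py
```

```text
9.15 tool fx [-0.0607  0.0227  0.2591] force fx [-0.  -0.5 -0.9]
71 [-0.05556447  0.04072306  0.07352009] [-0.09051874  0.01576938  0.04473045] [-0.05229133  0.05200896  0.08807647]
angle deg 44.82672616578943
```

>>> carry_out([
  {"hand":0,"x":0,"y":-0.003,"z":0.0035,"ax":0,"ay":0,"az":0},
  {"hand":0,"x":0,"y":-0.0064,"z":0.007,"ax":0,"ay":0,"az":0},
  {"hand":0,"x":0,"y":-0.008,"z":0.01,"ax":0,"ay":0,"az":0},
  {"hand":0,"x":0,"y":-0.01,"z":0.0125,"ax":0,"ay":0,"az":0},
  {"hand":0,"x":0,"y":-0.011,"z":0.0145,"ax":0,"ay":0,"az":0},
  {"hand":0,"x":0,"y":-0.011,"z":0.0145,"ax":0,"ay":0,"az":0},
])

```text
t: 9.95
tool_pos: [0.5878, -0.0223, 0.2448]
orientation: [-0.462, -3.107, -0.0]
force: [-0.5, -1.1, 0.2]
opening: 0.0006
gripper_force: 0.1
```

```bash
python3 q.py;python3 g.py
```

```text
9.95 tool fx [-0.0606  0.0332  0.2448] force fx [0.2 1.2 0.2]
72 [-0.05555172  0.05125483  0.06065438] [-0.06499045  0.02460022  0.04460535] [-0.05211237  0.06527312  0.06952252]
angle deg 65.53288993212091
```

>>> carry_out([
  {"hand":0,"x":0,"y":0,"z":0.001,"ax":0,"ay":0,"az":0},
  {"hand":0,"x":0,"y":0,"z":0.002,"ax":0,"ay":0,"az":0},
  {"hand":0,"x":0,"y":0,"z":0.003,"ax":0,"ay":0,"az":0},
  {"hand":0,"x":0,"y":0,"z":0.003,"ax":0,"ay":0,"az":0},
])

```text
t: 10.5
tool_pos: [0.5881, -0.0223, 0.2424]
orientation: [0.462, 3.107, -0.0]
force: [-1.1, -0.8, 3.0]
opening: 0.0004
gripper_force: 1.3
```

```bash
python3 q.py;python3 g.py
```

```text
10.5 tool fx [-0.0609  0.0332  0.2424] force fx [0.9 1.1 3. ]
72 [-0.05605535  0.05160573  0.05805111] [-0.08894646  0.01645912  0.01717243] [-0.05143526  0.06719395  0.06617941]
angle deg 62.934922077978996
```

>>> carry_out([
  {"hand":0,"x":0,"y":0,"z":0.001,"ax":0,"ay":0,"az":0},
  {"hand":0,"x":0,"y":0,"z":0.002,"ax":0,"ay":0,"az":0},
  {"hand":0,"x":0,"y":0,"z":0.002,"ax":0,"ay":0,"az":0},
])

```text
t: 10.92
tool_pos: [0.5883, -0.0225, 0.2411]
orientation: [0.462, 3.106, -0.001]
force: [-3.1, -1.7, 8.9]
opening: 0.0006
gripper_force: 3.6
```

```bash
python3 q.py;python3 g.py
```

```text
10.925 tool fx [-0.0612  0.0332  0.2411] force fx [2.5 2.5 8.9]
70 [-0.05570504  0.05355461  0.056652  ] [-0.08920611  0.02340537  0.01813702] [-0.05116802  0.06743225  0.06548053]
angle deg 63.49963636184127
```

>>> carry_out([
  {"hand":0,"x":0,"y":0,"z":0.001,"ax":0,"ay":0,"az":0},
  {"hand":0,"x":0,"y":0,"z":0.0015,"ax":0,"ay":0,"az":0},
  {"hand":0,"x":0,"y":0,"z":0.0015,"ax":0,"ay":0,"az":0},
])

```text
t: 11.35
tool_pos: [0.5883, -0.0227, 0.2404]
orientation: [0.462, 3.106, -0.001]
force: [-5.9, -1.5, 13.8]
opening: 0.0004
gripper_force: 6.0
```

```bash
python3 q.py
```

```text
11.35 tool fx [-0.0613  0.0334  0.2404] force fx [ 5.2  3.2 13.8]
```

Stopped hard at the end of the leg. Retreat straight up and check.

>>> carry_out([
  {"hand":0,"x":0,"y":0.002,"z":-0.01,"ax":0,"ay":0,"az":0},
  {"hand":0,"x":0,"y":0.004,"z":-0.04,"ax":0,"ay":0,"az":0},
  {"hand":0,"x":0,"y":0.004,"z":-0.09,"ax":0,"ay":0,"az":0},
  {"hand":0,"x":0,"y":0.004,"z":-0.14,"ax":0,"ay":0,"az":0},
  {"hand":0,"x":0.03,"y":0.004,"z":-0.16,"ax":0,"ay":0,"az":0},
  {"hand":0,"x":0.03,"y":0.004,"z":-0.16,"ax":0,"ay":0,"az":0},
])

```text
t: 12.1
tool_pos: [0.5602, -0.0091, 0.4014]
orientation: [0.46, 3.104, 0.001]
force: [1.0, 0.0, -0.3]
opening: 0.0005
gripper_force: 0.0
```

```bash
python3 q.py;python3 g.py; python3 - <<'E'
from h import *
im,d,P=pts('scene');cv2.imwrite('pics/s5.png',cv2.resize(im[110:230,220:380],(800,600),interpolation=cv2.INTER_CUBIC))
E
```

```text
12.1 tool fx [-0.0304  0.0287  0.4014] force fx [-0.9 -0.3 -0.3]
82 [-0.05621714  0.04709921  0.05703629] [-0.10080909  0.02447978  0.01699329] [-0.05224579  0.06679531  0.06610689]
angle deg 65.52879867393287
```

View pics/s5.png

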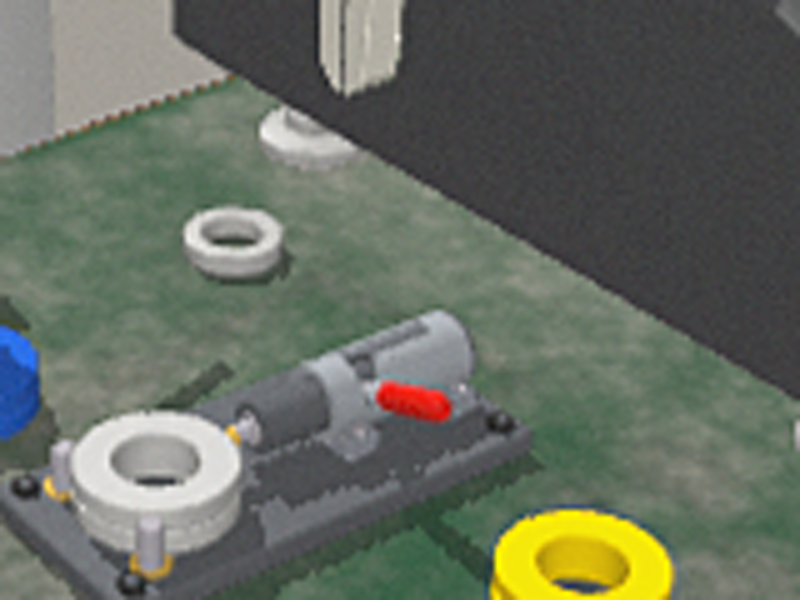

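The picture shows the handle swung down at (413,400), the nose on the ring at (235,432) and the ring against both pins at (62,460) and (150,540). The gripper is clear.

```bash
python3 -c "
from plant import robot
print(robot.close_job())"
```

```text
the job is handed in; nothing more can be done
None
```

The clamp is locked on the setting ring: the ring is home against both locating pins, the handle is at the end of the short leg (about 65.5° measured), nothing else was touched, and the job was handed in at about 12 s.

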